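Set a cake dowel against the stop of a cutting block and clamp it

ROBOT

A 6-joint arm with a two-finger parallel gripper is mounted at the origin on a cart in front of the work surface, level with it; the furniture and walls round the work are solid. World frame = base frame: x ahead of the robot, y to its left, z up, the work surface at z = 0. Lengths are in mm, angles in rad, forces in N, time in s.
With the tool pointing down it reaches from about 300 to 775 mm from the base axis. Payload 14.6 kg.
Tool frame: the origin (TCP) lies midway between the tips of the shut fingers; the grasp point (between the pads) lies 19 mm behind it (arm.grip_point_offset is the z of the grasp point in the tool frame, in mm); z points along the fingers, y is the line along which they close (so a half turn about z gives the same grasp; the last joint's range is limited). The gripper opens to 94 mm and grips with 3 to 60 N. Pads are 16 mm wide; open, the fingers measure 119 mm over their backs; the gripper's body (75 mm by 177 mm) begins 78 mm behind the grasp point.
Start: joints at [1.097, 0.3, 1.521, -0, 1.321, -0.067], TCP at [217.616, 505.106, 205.446] pointing down, gripper open.
Joint ranges: [-3.03, 3.03], [-0.79, 2.21], [0.23, 2.52], [-1.04, 4.18], [0, 3.07], [-2.55, 2.55]. Speed limits (rad/s): [2.22, 2.22, 2.57, 3.14, 3.14, 3.14].

INTERFACE

Orientations are given as a unit quaternion [w, x, y, z].
In Python, from cell import arm gives the robot as it stands.
- The arm moves only by the tool servo_tool, never from a script. Its argument "steps" is a list of rows, each an object of numbers: "dx", "dy", "dz": the shift along the tool's x, y, z scaled (see below); "roll": the turn about the tool's z scaled (see below). In form: [{"dx": .., "dy": .., "dz": .., "roll": ..}, ...]. A call has 1 to 12 rows; each row shifts and turns the commanded pose from where the row before left it, along the tool's axes as they then stand; what a row does not reach is not made up. The controller multiplies each number of a shift by 0.05 m and each number of a turn by 4 degrees. A row lasts 1/8 s, in which the tool goes at most 62.5 mm and 10.7 degrees, less where a joint would pass 70% of its speed; a pose out of reach is approached as far as the arm can. A call with a number of a shift or a turn outside -1 to 1 is refused whole. A call with a gripper value outside its range is refused whole. "grip" is the gripper's target within -1 to 1 (shut at 1, half-way at 0, fully open at -1), set as the call begins (left out, the last holds). The fingers move at their own pace and stop on an object; "force" is the grip in N (left out, the last holds). Time passes only in rows, so rows that do not move let the fingers close. It gives the time, the measured TCP pose, the force, the opening and the grip force at its end, in the units of the state.
- arm.read_state(): the state, without advancing time (a new reading comes with each control period).
- arm.get_image(name): name is "side" or "top"; returns (picture, depth): 420x560x3 uint8, red, green, blue; 420x560 float32, mm along the optical axis (not along the pixel's ray), 0 where there is no reading.
- arm.camera_params(name): a dict with "K" (3x3 intrinsics, pixels), "rvec" (rotation vector, rad) and "tvec" (3), from world to camera coordinates, as OpenCV has them. Camera axes: x right, y down, z forward; pixel columns grow to the right and rows downward; lengths in mm; the calibration is good to about 2 mm. A picture is of the moment at which its call begins. camera_params takes no time and is no camera call.
- arm.job_done(): hands the job in; it is judged then, once.
The state is a dict: "time": time; "qpos": joint angles; "qvel": joint speeds; "effort": joint torques, N m; "tcp_pos": TCP position; "ee_rot": TCP orientation; "force": force on the tool from outside, world axes, zero at the start; "ft_torque": the same for the moment, N m; "finger_gap": finger opening in mm; "gripper_force": force on a finger pad.
Only numpy, scipy, OpenCV 4.12 (cv2) and the standard library are available. Lean on these libraries where they do the work, as an engineer would, in place of code of your own. Each camera call takes 0.05 s, during which the arm holds its last target. There are 200 camera calls.

TASK

The white cake dowel is to be trimmed to the height of a cake tier, so set it up in the cutting block: lay it in the V-groove and slide it gently under the sprung ball and along to the stop, until it has pressed the stop's black rubber buffer in by a millimetre or two. Let go of it there and swing the red clamp arm down until its foot bears on the dowel. Do not ram the stop or shift its setting, and leave the other things on the worktop where they are.

Things in the scene. Friction and masses are not known exactly. Their poses are not given: they have to be found in the camera images.
- dowel: White plastic cake dowel, a round rod 280 mm long and 16 mm in diameter with rounded ends, 50 to 100 g, loose; it lies flat on the worktop (middle 8 mm up) to the right of the block, its +x end towards the block. Origin at its middle, x axis along its length; both ends are alike.
- block: Wooden dowel-cutting block, fixed to the worktop, base 200 x 84 mm. Origin on the worktop under its centre; x along the V-groove towards the stop, y to the side where the clamp's red paddle comes down, z up. The 90-degree groove runs from x -100 to +36 mm, 22 mm wide at its rim (z 43.5 mm), open from above up to x -42 mm; a dowel lying in it has its axis at y 0, z 44 mm.
- groove_mouth (a point): Open rear end of the groove, on the axis of a dowel lying in it (block x -100, y 0, z 44 mm). 6 to 34 mm inside, the saw slot's guide posts stand 28 mm apart up to z 66 mm. When the dowel is home, its rear 100 mm or more sticks out here; until then hold it, or it tips out.
- ball_foot (a point): Foot of the spring-loaded steel ball under the steel bridge that spans the groove (block x -30 mm, bridge x -39 to -21, top z 81 mm). The foot starts 1.5 mm lower than the top of a dowel in the groove; a dowel slid along lifts it, and it then drags on the dowel: sliding takes about 3 to 8 N, and the drag keeps the dowel where it is left.
- stop: Aluminium stop carriage at the block's +x end. Origin at worktop level under its face towards the dowel, at block x 56 to 78 mm. A screw with a black rubber buffer stands out of this face at z 44 mm; the buffer's tip is 11.5 to 25.5 mm in front of it (-x), set differently each time and not measured: feel for it. The buffer yields 2.5 N/mm, 5 mm at most. Keep the push on it under 15 N.
- clamp (a joint): Angle of the steel clamp arm with the red paddle, rad: 0 (+-0.03) when its rubber foot bears on a dowel in the groove, -0.12 fully down without a dowel, larger when raised; it starts raised by 0.6 to 0.85. Its hinge is stiff (about 0.14 N m) and it stays where it is left.
- clamp_hinge (a point): Point on the clamp arm's hinge axis, at x 15, y -33, z 58 mm in the block's frame; the axis is parallel to the block's x. The arm reaches from here towards +y of the block when closed, the foot 33 mm and the middle of the paddle 88 mm from the axis.
- paddle (a point): Middle of the upper face of the clamp arm's red paddle (26 x 36 x 10 mm), 88 mm along the arm from the hinge axis and 10 mm above the arm's centre line; it swings down in an arc about the hinge axis.
- sugar: Bystander: square cream canister with a knobbed lid, loose, to be left alone. Origin at the centre of its underside.
- jar: Bystander: glass jar with a grey lid, loose, to be left alone. Origin at the centre of its underside.
- scissors: Bystander: dark-handled scissors, loose, to be left alone. Origin at the centre of its underside.

How it is judged (in metres and radians):
On the way, in this order (a step that is already met when the one before it is completed fails the run):
1. the dowel lies in the V-groove (y of dowel in the frame of block between -0.003 and 0.003 m and z of dowel in the frame of block between 0.039 and 0.049 m and angle between the x axis of dowel and the x axis of block, either way round below 0.04 rad and x of dowel in the frame of block above -0.23 m and contact force between dowel and block above 0.1 N), for 0.1 s.
2. the dowel presses firmly on the stop's buffer (more than 2 N) (contact force between dowel and stop above 2 N), for 0.3 s.
3. the clamp arm is down on the dowel (value of joint clamp below 0.05 rad and contact force between clamp and dowel above 0.2 N), for 0.2 s.
At the end, for the whole second after the job is handed in: The dowel lies at rest in the groove (its middle within 3 mm sideways and 4 mm in height of the groove's axis, aligned within 0.04 rad), still bears on the stop's buffer (over 0.5 N), and the clamp arm is down on it (angle between -0.06 and 0.05 rad) (y of dowel in the frame of block between -0.003 and 0.003 m and z of dowel in the frame of block between 0.04 and 0.048 m and angle between the x axis of dowel and the x axis of block, either way round below 0.04 rad and contact force between dowel and stop above 0.5 N and value of joint clamp between -0.06 and 0.05 rad and linear speed of dowel below 0.01 m/s); the robot touches nothing.
It fails at once if the dowel rams the stop (more than 15 N) (contact force between dowel and stop above 15 N).
It fails at once if the stop is shifted from its setting (more than 3 mm) (distance of stop from where it was at the start of the episode above 0.003 m).
It fails at once if the sugar canister is moved more than 25 mm (distance of sugar from where it was at the start of the episode above 0.025 m).
It fails at once if the jar is moved more than 25 mm (distance of jar from where it was at the start of the episode above 0.025 m).
It fails at once if the scissors is moved more than 25 mm (distance of scissors from where it was at the start of the episode above 0.025 m).
It also fails if it takes over 56 s, if anything falls off the work surface, if the arm or the gripper's body presses on something with over 40 N, if the wrist force passes 120 N, or if a joint passes its speed limit or range.

## Working session

There is one attempt and no reset: what is moved stays moved. The work goes in short steps, Python scripts to look and compute and a tool call to move; the robot and the scene stay as the last step left them, time stands still between calls to the robot, and variables do not carry over. Pictures are saved under pics/ and viewed, at most 10 in all, crops included, and the job is handed in when it is done.

Besides the shell and the picture viewer there is one more tool, called after "Emit:" by a JSON object that holds its "name" and its "arguments", one argument or row to a line. servo_tool: Moves the arm, as the interface text tells. Shifts and turns lie within -1 to 1; 1 stands for 0.05 m of shift or 4 degrees of turn. Its arguments: {"type":"object","properties":{"steps":{"type":"array","items":{"type":"object","properties":{"dx":{"type":"number","minimum":-1,"maximum":1},"dy":{"type":"number","minimum":-1,"maximum":1},"dz":{"type":"number","minimum":-1,"maximum":1},"roll":{"type":"number","minimum":-1,"maximum":1}}}},"grip":{"type":"number"},"force":{"type":"number"}},"required":["steps"]}

```bash
ls; mkdir -p pics; cat > h.py <<'E'
from cell import arm
import numpy as np, cv2
def cam(n):
    p=arm.camera_params(n); R=cv2.Rodrigues(np.array(p["rvec"],float))[0]
    return np.array(p["K"],float),R,np.array(p["tvec"],float).ravel()
def cloud(n,d):
    K,R,t=cam(n); v,u=np.mgrid[:d.shape[0],:d.shape[1]]
    c=np.stack([(u-K[0,2])/K[0,0]*d,(v-K[1,2])/K[1,1]*d,d],-1)
    return (c-t)@R
def proj(n,P):
    K,R,t=cam(n); c=np.atleast_2d(P)@R.T+t; q=c@K.T; return q[:,:2]/q[:,2:]
def shot(n,f):
    im,d=arm.get_image(n); np.savez("pics/"+f+".npz",im=im,d=d); cv2.imwrite("pics/"+f+".png",im[:,:,::-1]); return im,d
E
python3 - <<'E'
from h import *
for n in("top","side"):
    shot(n,n+"0"); K,R,t=cam(n); print(n,K[0,0],(-R.T@t).round(),R[2].round(2))
print(arm.read_state())
E
```

```text
pics
top 476.6053799172266 [ 350. -210. 1458.] [ 0.2  -0.01 -0.98]
side 447.83579488263683 [  533. -1305.   934.] [ 0.06  0.78 -0.62]
{'time': 0.1, 'qpos': array([ 1.09739354e+00,  3.00350267e-01,  1.52151515e+00,  1.75491872e-05,
        1.32071703e+00, -6.65859019e-02]), 'qvel': array([-0.000759  , -0.00050403, -0.00265366,  0.00042818, -0.00105604,
        0.00013825]), 'effort': array([ 9.63531529e-04, -5.32637930e+01, -3.53288198e+01,  7.10535957e-02,
        2.33821169e-02, -9.21742981e-05]), 'tcp_pos': array([217.51109787, 504.90338229, 204.98050796]), 'ee_rot': array([-1.40193874e-04,  2.02010778e-01,  9.79383174e-01, -4.74698486e-04]), 'force': array([ 0.33619824, -0.26121789,  0.30667828]), 'ft_torque': array([-0.06803921, -0.00158487, -0.04016013]), 'gripper_force': 0.0, 'finger_gap': 94.31231381229848}
```

View pics/top0.png

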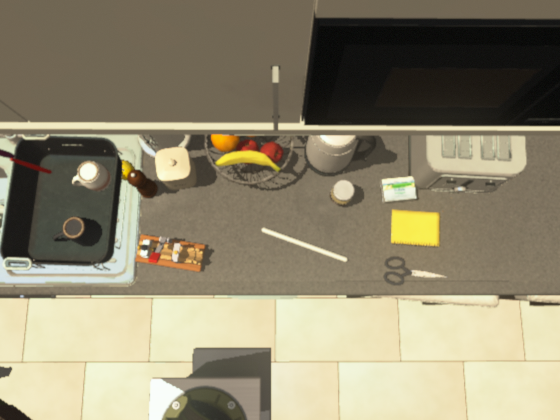

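View pics/side0.png

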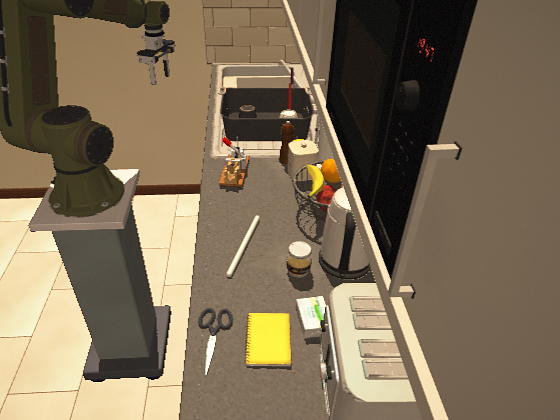

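The top view shows the dowel from (263,230) to (346,260) and the block around (172,253), with the sugar canister at (173,168). In the side view the block is at (235,170). The jar and scissors are clear of the path. Next I'll measure both from the depth.

```bash
python3 - <<'E'
from h import *
K,R,t=cam("top"); print(np.round(proj("top",[[0,0,0],[400,0,0],[400,400,0]])))
z=np.load("pics/top0.npz"); im,d=z["im"],z["d"]; P=cloud("top",d)
hsv=cv2.cvtColor(im,cv2.COLOR_RGB2HSV)
m=np.zeros(d.shape,bool); m[222:268,255:355]=True
m&=(hsv[...,2]>150)&(hsv[...,1]<90)
Q=P[m]; print("dowel",len(Q),np.median(Q[:,2]))
c=Q.mean(0); u=np.linalg.svd(Q[:,:2]-c[:2],full_matrices=False)[2][0]; s=(Q[:,:2]-c[:2])@u
print(c.round(1),u.round(4),np.degrees(np.arctan2(u[1],u[0])),s.min(),s.max(), (c[:2]+u*(s.min()+s.max())/2).round(1))
# block
m=np.zeros(d.shape,bool); m[230:276,130:212]=True
w=m&(P[...,2]>25)&(P[...,2]<50); Q=P[w]
r=cv2.minAreaRect(Q[:,:2].astype(np.float32)); print(len(Q),r)
print(P[...,2][m].max())
a=cv2.resize(im[225:280,125:215],None,fx=8,fy=8,interpolation=cv2.INTER_CUBIC)
z=np.load("pics/side0.npz"); b=cv2.resize(z["im"][130:195,210:260],(600*50//65,600),interpolation=cv2.INTER_CUBIC)
cv2.imwrite("pics/a.png",a[:,:,::-1]);cv2.imwrite("pics/b.png",b[:,:,::-1])
E
```

```text
[[203. 433.]
 [207. 290.]
 [ 74. 290.]]
dowel 549 13.248438724443547
[ 537.8 -291.5   14.5] [-0.3429 -0.9394] -110.05411116851589 -141.80788108239696 138.4183561273371 [ 538.4 -289.9]
628 ((512.7924194335938, 112.12045288085938), (197.08380126953125, 74.7713394165039), 85.8958969116211)
1457.5394680343463
```

View pics/a.png

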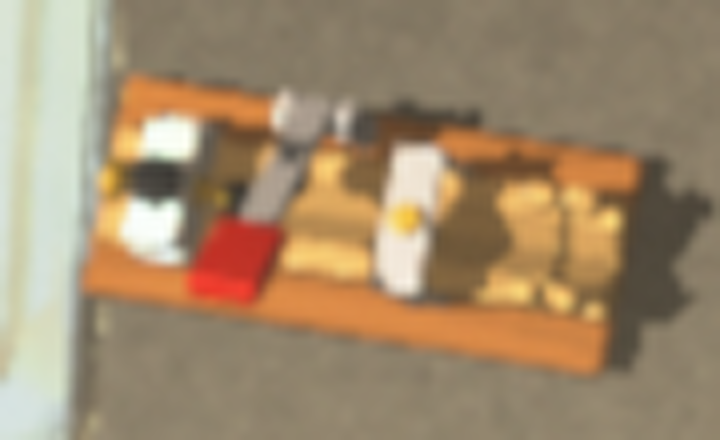

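View pics/b.png

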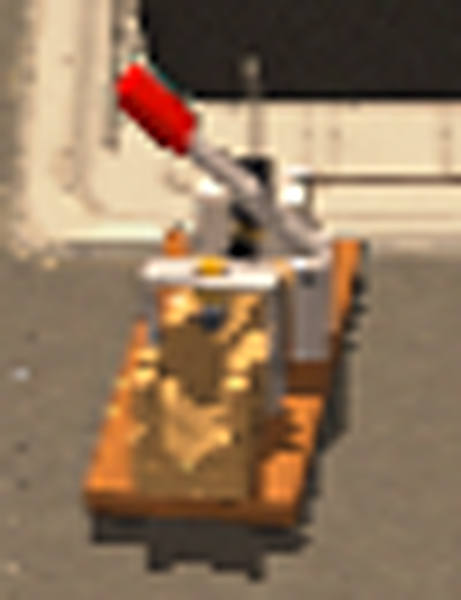

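The crops show the bridge bolt at (405,217) in crop a, which is top px (175.6,252.1). The red paddle is raised at crop (235,260), on the robot's side. The stop is at the left end. Next I'll fit the block pose precisely.

```bash
python3 - <<'E'
from h import *
from scipy.optimize import least_squares
z=np.load("pics/top0.npz"); im,d=z["im"],z["d"]; P=cloud("top",d)
hsv=cv2.cvtColor(im,cv2.COLOR_RGB2HSV)
for (v,u) in [(262,160),(266,180),(238,150),(245,198),(250,190),(252,176),(258,154),(248,145)]: print((u,v),hsv[v,u],P[v,u].round(0))
o=np.zeros(d.shape,np.uint8); s=np.s_[226:280,136:212]
o[s]=((hsv[s][...,0]<14)&(hsv[s][...,1]>130)&(hsv[s][...,2]>70))*255
cs,_=cv2.findContours(o,cv2.RETR_EXTERNAL,cv2.CHAIN_APPROX_NONE)
pts=np.vstack([c[:,0] for c in cs if len(c)>8]).astype(np.int32); H=cv2.convexHull(pts)
m=np.zeros_like(o); cv2.fillConvexPoly(m,H,255)
K,R,t=cam("top")
def onplane(uv,h):
    C=-R.T@t; r=np.c_[(uv-K[[0,1],[2,2]])/K[[0,1],[0,1]],np.ones(len(uv))]@R; return C+r*((h-C[2])/r[:,2])[:,None]
for h in (8,15):
    q=onplane(H[:,0].astype(float),h)[:,:2]; print(h,cv2.minAreaRect(q.astype(np.float32)))
for n,uv in (("bolt",[[175.6,252.1]]),): print(n,onplane(np.array(uv),84))
# raw depth classes by height
sl=P[s].reshape(-1,3); 
for a,b in ((5,12),(12,20),(20,30),(30,38),(38,48),(75,90)):
    k=(sl[:,2]>a)&(sl[:,2]<b); q=sl[k]
    print(a,b,k.sum(), cv2.minAreaRect(q[:,:2].astype(np.float32)) if k.sum()>3 else '', np.median(q[:,2]) if k.sum() else '')
E
```

```text
(160, 262) [ 13 172 221] [483. 143.  17.]
(180, 266) [ 13 170 218] [472.  83.  15.]
(150, 238) [ 13 174 217] [556. 177.  14.]
(198, 245) [ 13 173 201] [534.  29.  24.]
(190, 250) [ 18 140 235] [ 350. -210. 1458.]
(176, 252) [ 21 178 238] [506.  82.  83.]
(154, 258) [  3 205 193] [484. 132. 132.]
(145, 248) [20 32 71] [519. 176.  67.]
8 ((512.8427124023438, 115.7815933227539), (197.83682250976562, 83.75133514404297), 80.78211212158203)
15 ((512.0555419921875, 114.20812225341797), (196.88150024414062, 83.346923828125), 80.78211975097656)
bolt [[505.63679681  82.88661584  84.        ]]
5 12 152 ((514.1824951171875, 109.06147003173828), (161.98880004882812, 230.42518615722656), 0.21387869119644165) 6.4751247031576415
12 20 475 ((518.8384399414062, 121.81312561035156), (217.34555053710938, 103.73979187011719), 79.15016174316406) 17.097858040974298
20 30 276 ((509.4029541015625, 113.86815643310547), (198.64646911621094, 82.26606750488281), 80.8304214477539) 22.425237031588974
30 38 174 ((516.1735229492188, 110.99982452392578), (193.0699005126953, 67.01006317138672), 80.26691436767578) 34.65988673221863
38 48 354 ((514.1787109375, 109.30796813964844), (191.2574462890625, 63.43119812011719), 80.56622314453125) 42.73819669316056
75 90 121 ((514.9136962890625, 127.8300552368164), (105.86954498291016, 52.207435607910156), 77.57987213134766) 78.59535925149056
```

Block centre is about (511.5, 113.5) with yaw 80.7°. The dowel's middle is at (538, -290) with yaw 69.95°. I'll grip 55 mm behind the dowel's middle, with tool x along the dowel, starting with the roll.

Emit:
{"name": "servo_tool", "arguments": {
  "steps": [
    {"roll": 1},
    {"roll": 1},
    {"roll": 1},
    {"roll": 1},
    {"roll": 1},
    {"roll": 1},
    {"roll": 1},
    {"roll": 1},
    {"roll": 1},
    {"roll": 1},
    {"roll": 1},
    {"roll": 1}
  ],
  "grip": -0.4
}}

```text
invalid input
```

Emit:
{"name": "servo_tool", "arguments": {
  "steps": [
    {"roll": 1},
    {"roll": 1},
    {"roll": 1},
    {"roll": 1},
    {"roll": 1},
    {"roll": 1},
    {"roll": 1},
    {"roll": 1},
    {"roll": 1},
    {"roll": 0.685}
  ]
}}

```text
invalid input
```

Emit:
{"name": "servo_tool", "arguments": {
  "steps": [
    {"dx": -0.86,"dy": 0.72},
    {"dx": -0.86,"dy": 0.72},
    {"dx": -0.86,"dy": 0.72},
    {"dx": -0.86,"dy": 0.72},
    {"dx": -0.86,"dy": 0.72},
    {"dx": -0.86,"dy": 0.72},
    {"dx": -0.86,"dy": 0.72},
    {"dx": -0.86,"dy": 0.72},
    {"dx": -0.86,"dy": 0.72},
    {"dx": -0.86,"dy": 0.72},
    {"dx": -0.86,"dy": 0.72},
    {"dx": -0.86,"dy": 0.72}
  ]
}}

```text
invalid input
```

Emit:
{"name": "servo_tool", "arguments": {
  "steps": [
    {"dx": -0.86,"dy": 0.72,"dz": 0.6},
    {"dx": -0.86,"dy": 0.72,"dz": 0.6},
    {"dx": -0.86,"dy": 0.72,"dz": 0.6},
    {"dx": -0.86,"dy": 0.72,"dz": 0.6},
    {}
  ]
}}

```text
invalid input
```

```bash
cat >> h.py <<'E'
def goal(xy,yaw,z):
    "tool-frame shift (units) and roll units to bring TCP to xy,z with tool x at yaw deg"
    s=arm.read_state(); q=s["ee_rot"]; y0=np.degrees(2*np.arctan2(q[2],q[1])); a=np.radians(y0)
    d=np.array(xy)-s["tcp_pos"][:2]; r=(y0-yaw+180)%360-180
    print("t%.2f"%s["time"],s["tcp_pos"].round(2),"yaw%.2f"%((y0+180)%360-180),"tilt",q.round(4)[[0,3]],"F",s["force"].round(1),"gap%.1f"%s["finger_gap"])
    print("dx mm %.2f dy %.2f dz %.2f | units %.4f %.4f %.4f roll %.3f"%((v:=[d@[np.cos(a),np.sin(a)],d@[np.sin(a),-np.cos(a)],s["tcp_pos"][2]-z])[0],v[1],v[2],v[0]/50,v[1]/50,v[2]/50,r/4))
E
python3 -c "
from h import *
goal([519.3,-341.7],69.95,3)
shot('top','top1')"
```

```text
t0.10 [217.51 504.9  204.98] yaw156.69 tilt [-0.0001 -0.0005] F [ 0.3 -0.3  0.3] gap94.3
dx mm -612.15 dy -658.09 dz 201.98 | units -12.2430 -13.1618 4.0396 roll 21.685
```

All four calls were refused and nothing moved. I'll try full rows with every field filled in.

Emit:
{"name": "servo_tool", "arguments": {
  "steps": [
    {"dx": 0,"dy": 0,"dz": 0,"roll": 1},
    {"dx": 0,"dy": 0,"dz": 0,"roll": 1},
    {"dx": 0,"dy": 0,"dz": 0,"roll": 1},
    {"dx": 0,"dy": 0,"dz": 0,"roll": 1},
    {"dx": 0,"dy": 0,"dz": 0,"roll": 1},
    {"dx": 0,"dy": 0,"dz": 0,"roll": 1},
    {"dx": 0,"dy": 0,"dz": 0,"roll": 1},
    {"dx": 0,"dy": 0,"dz": 0,"roll": 1},
    {"dx": 0,"dy": 0,"dz": 0,"roll": 1},
    {"dx": 0,"dy": 0,"dz": 0,"roll": 1},
    {"dx": 0,"dy": 0,"dz": 0,"roll": 1},
    {"dx": 0,"dy": 0,"dz": 0,"roll": 1}
  ],
  "grip": -0.4,
  "force": 30
}}

```text
time: 1.65
tcp_pos: [217.6, 505.0, 205.2]
ee_rot: [0.0, 0.584, 0.812, -0.0]
force: [0.1, -0.2, -1.0]
finger_gap: 65.9
gripper_force: 0.0
```

Emit:
{"name": "servo_tool", "arguments": {
  "steps": [
    {"dx": 0,"dy": 0,"dz": 0,"roll": 1},
    {"dx": 0,"dy": 0,"dz": 0,"roll": 1},
    {"dx": 0,"dy": 0,"dz": 0,"roll": 1},
    {"dx": 0,"dy": 0,"dz": 0,"roll": 1},
    {"dx": 0,"dy": 0,"dz": 0,"roll": 1},
    {"dx": 0,"dy": 0,"dz": 0,"roll": 1},
    {"dx": 0,"dy": 0,"dz": 0,"roll": 1},
    {"dx": 0,"dy": 0,"dz": 0,"roll": 1},
    {"dx": 0,"dy": 0,"dz": 0,"roll": 1},
    {"dx": 0,"dy": 0,"dz": 0,"roll": 0.68}
  ]
}}

```text
time: 2.9
tcp_pos: [217.6, 505.0, 205.2]
ee_rot: [0.0, 0.82, 0.573, -0.0]
force: [0.5, -0.2, -0.6]
finger_gap: 66.0
gripper_force: 0.0
```

Emit:
{"name": "servo_tool", "arguments": {
  "steps": [
    {"dx": -0.86,"dy": 0.72,"dz": 0,"roll": 0},
    {"dx": -0.86,"dy": 0.72,"dz": 0,"roll": 0},
    {"dx": -0.86,"dy": 0.72,"dz": 0,"roll": 0},
    {"dx": -0.86,"dy": 0.72,"dz": 0,"roll": 0},
    {"dx": -0.86,"dy": 0.72,"dz": 0,"roll": 0},
    {"dx": -0.86,"dy": 0.72,"dz": 0,"roll": 0},
    {"dx": -0.86,"dy": 0.72,"dz": 0,"roll": 0},
    {"dx": -0.86,"dy": 0.72,"dz": 0,"roll": 0},
    {"dx": -0.86,"dy": 0.72,"dz": 0,"roll": 0},
    {"dx": -0.86,"dy": 0.72,"dz": 0,"roll": 0},
    {"dx": -0.86,"dy": 0.72,"dz": 0,"roll": 0},
    {"dx": -0.86,"dy": 0.72,"dz": 0,"roll": 0}
  ]
}}

```text
time: 4.4
tcp_pos: [447.0, -129.6, 205.4]
ee_rot: [0.0, 0.819, 0.573, 0.0]
force: [1.5, -1.0, 0.7]
finger_gap: 65.7
gripper_force: 0.0
```

Emit:
{"name": "servo_tool", "arguments": {
  "steps": [
    {"dx": -0.86,"dy": 0.72,"dz": 0.4,"roll": 0},
    {"dx": -0.86,"dy": 0.72,"dz": 0.4,"roll": 0},
    {"dx": -0.86,"dy": 0.72,"dz": 0.4,"roll": 0},
    {"dx": -0.86,"dy": 0.72,"dz": 0.4,"roll": 0},
    {"dx": 0,"dy": 0,"dz": 0,"roll": 0}
  ]
}}

```text
time: 5.03
tcp_pos: [522.3, -340.7, 121.8]
ee_rot: [-0.002, 0.82, 0.572, -0.001]
force: [0.1, -0.0, 0.2]
finger_gap: 65.8
gripper_force: 0.0
```

```bash
python3 -c "
from h import *
goal([519.3,-341.7],69.95,3)
im,d=shot('side','side1')
c=im[190:330,190:330]; cv2.imwrite('pics/c1.png',cv2.resize(c,None,fx=4,fy=4)[:,:,::-1])"
```

```text
t5.03 [ 522.26 -340.68  121.77] yaw69.81 tilt [-0.0023 -0.0009] F [ 0.1 -0.   0.2] gap65.8
dx mm -1.98 dy -2.43 dz 118.77 | units -0.0396 -0.0485 2.3754 roll -0.035
```

View pics/c1.png

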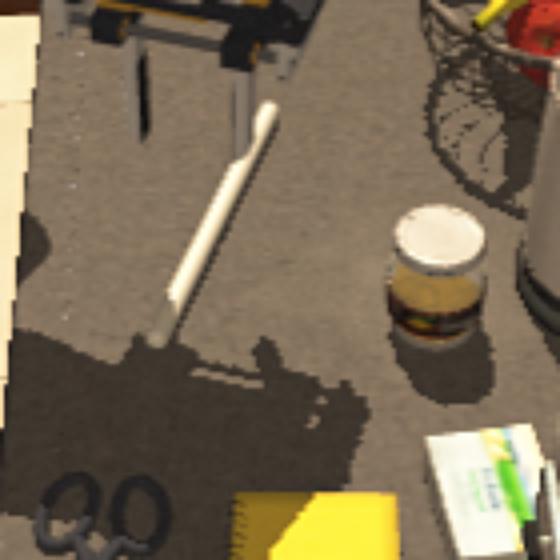

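The open fingers are above the dowel near its rear end, and the jar at (440,270) in the crop is clear. I'll descend and grip.

Emit:
{"name": "servo_tool", "arguments": {
  "steps": [
    {"dx": -0.02,"dy": -0.025,"dz": 0.6,"roll": 0},
    {"dx": -0.02,"dy": -0.024,"dz": 0.6,"roll": 0},
    {"dx": 0,"dy": 0,"dz": 0.6,"roll": 0},
    {"dx": 0,"dy": 0,"dz": 0.36,"roll": 0},
    {"dx": 0,"dy": 0,"dz": 0.1,"roll": 0},
    {"dx": 0,"dy": 0,"dz": 0.08,"roll": 0},
    {"dx": 0,"dy": 0,"dz": 0,"roll": 0}
  ]
}}

```text
time: 5.95
tcp_pos: [520.4, -339.7, 9.1]
ee_rot: [0.0, 0.819, 0.573, 0.0]
force: [-0.2, 0.4, -0.2]
finger_gap: 65.5
gripper_force: 0.0
```

Emit:
{"name": "servo_tool", "arguments": {
  "steps": [
    {"dx": 0,"dy": 0,"dz": 0,"roll": 0},
    {"dx": 0,"dy": 0,"dz": 0,"roll": 0},
    {"dx": 0,"dy": 0,"dz": 0,"roll": 0},
    {"dx": 0,"dy": 0,"dz": 0,"roll": 0},
    {"dx": 0,"dy": 0,"dz": 0,"roll": 0},
    {"dx": 0,"dy": 0,"dz": 0,"roll": 0}
  ],
  "grip": 1,
  "force": 40
}}

```text
time: 6.7
tcp_pos: [520.3, -339.6, 8.6]
ee_rot: [0.0, 0.819, 0.573, 0.0]
force: [0.0, 0.0, 0.6]
finger_gap: 14.5
gripper_force: 40.0
```

```bash
python3 -c "
from h import *
goal([519.3,-341.7],69.95,3)"
```

```text
t6.70 [ 520.26 -339.65    8.55] yaw69.97 tilt [0.0001 0.0001] F [0.  0.  0.6] gap14.5
dx mm -2.26 dy -0.20 dz 5.55 | units -0.0451 -0.0039 0.1111 roll 0.005
```

The gap is only 14.5 mm, so the tips sit on the dowel's upper half. I'll reopen, go 5.5 mm lower and regrip.

Emit:
{"name": "servo_tool", "arguments": {
  "steps": [
    {"dx": 0,"dy": 0,"dz": 0,"roll": 0},
    {"dx": 0,"dy": 0,"dz": 0,"roll": 0},
    {"dx": -0.03,"dy": 0,"dz": 0.06,"roll": 0},
    {"dx": -0.02,"dy": 0,"dz": 0.05,"roll": 0},
    {"dx": 0,"dy": 0,"dz": 0,"roll": 0}
  ],
  "grip": -0.5,
  "force": 40
}}

```text
time: 7.32
tcp_pos: [519.2, -342.0, 2.6]
ee_rot: [-0.0, 0.819, 0.573, -0.0]
force: [-0.3, 0.1, -0.1]
finger_gap: 60.8
gripper_force: 0.0
```

Emit:
{"name": "servo_tool", "arguments": {
  "steps": [
    {"dx": 0,"dy": 0,"dz": 0,"roll": 0},
    {"dx": 0,"dy": 0,"dz": 0,"roll": 0},
    {"dx": 0,"dy": 0,"dz": 0,"roll": 0},
    {"dx": 0,"dy": 0,"dz": 0,"roll": 0},
    {"dx": 0,"dy": 0,"dz": 0,"roll": 0},
    {"dx": 0,"dy": 0,"dz": 0,"roll": 0}
  ],
  "grip": 1,
  "force": 40
}}

```text
time: 8.07
tcp_pos: [519.3, -341.9, 3.0]
ee_rot: [0.0, 0.819, 0.573, 0.0]
force: [0.8, -0.3, 0.6]
finger_gap: 15.3
gripper_force: 40.0
```

```bash
python3 -c "
from h import *
goal([519.3,-341.7],69.95,3)"
```

```text
t8.07 [ 519.34 -341.93    2.96] yaw69.97 tilt [0. 0.] F [ 0.8 -0.3  0.6] gap15.3
dx mm 0.21 dy -0.11 dz -0.04 | units 0.0041 -0.0023 -0.0007 roll 0.006
```

Emit:
{"name": "servo_tool", "arguments": {
  "steps": [
    {"dx": 0,"dy": 0,"dz": -0.1,"roll": 0},
    {"dx": 0,"dy": 0,"dz": -0.3,"roll": 0},
    {"dx": 0,"dy": 0,"dz": -0.5,"roll": 0},
    {"dx": 0,"dy": 0,"dz": -0.5,"roll": 0},
    {"dx": 0,"dy": 0,"dz": -0.3,"roll": 0},
    {"dx": 0,"dy": 0,"dz": -0.16,"roll": 0}
  ]
}}

```text
time: 8.82
tcp_pos: [519.4, -342.0, 97.0]
ee_rot: [0.0, 0.819, 0.573, 0.0]
force: [1.0, -0.6, -0.9]
finger_gap: 14.9
gripper_force: 40.0
```

Emit:
{"name": "servo_tool", "arguments": {
  "steps": [
    {"dx": 0.37,"dy": -0.235,"dz": 0,"roll": 0},
    {"dx": 0.74,"dy": -0.47,"dz": 0,"roll": 0},
    {"dx": 0.74,"dy": -0.47,"dz": 0,"roll": 0},
    {"dx": 0.74,"dy": -0.47,"dz": 0,"roll": 0},
    {"dx": 0.74,"dy": -0.47,"dz": 0,"roll": 0},
    {"dx": 0.37,"dy": -0.235,"dz": 0,"roll": -0.68},
    {"dx": 0,"dy": 0,"dz": 0,"roll": -1},
    {"dx": 0,"dy": 0,"dz": 0,"roll": -1},
    {"dx": 0,"dy": 0,"dz": 0,"roll": 0},
    {"dx": 0,"dy": 0,"dz": 0,"roll": 0}
  ]
}}

```text
time: 10.07
tcp_pos: [472.3, -128.2, 95.8]
ee_rot: [-0.0, 0.763, 0.647, -0.0]
force: [0.6, 0.7, -0.8]
finger_gap: 15.2
gripper_force: 40.0
```

```bash
cat > look.py <<'E'
from h import *
import sys
n=sys.argv[1]; goal([471.9,-128.3],80.7,95)
for c in("top","side"):
    im,d=shot(c,c+n); P=cloud(c,d); s=arm.read_state(); g=s["tcp_pos"]; q=s["ee_rot"]
    a=2*np.arctan2(q[2],q[1]); u=np.array([np.cos(a),np.sin(a)])
    hsv=cv2.cvtColor(im,cv2.COLOR_RGB2HSV)
    rel=P[...,:2]-g[:2]; al=rel@u; ac=rel@[u[1],-u[0]]
    m=(abs(ac)<14)&(al>20)&(al<200)&(abs(P[...,2]-g[2]-5)<30)&(hsv[...,1]<70)&(hsv[...,2]>120)
    f=np.polyfit(al[m],ac[m],1); h=np.polyfit(al[m],P[...,2][m],1)
    print(c,m.sum(),"al",np.percentile(al[m],[0,100]).round(1),"across at 0: %.2f slope %.2fdeg | top z at 0 %.1f slope %.2fdeg"%(f[1],np.degrees(np.arctan(f[0])),h[1],np.degrees(np.arctan(h[0]))))
E
python3 look.py 2; python3 -c "
import cv2
a=cv2.imread('pics/top2.png')[215:305,120:240]; b=cv2.imread('pics/side2.png')[110:270,200:300]
cv2.imwrite('pics/d2.png',cv2.hconcat([cv2.resize(a,(480,360)),cv2.resize(b,(225,360))]))"
```

```text
t10.07 [ 472.33 -128.15   95.84] yaw80.63 tilt [-0.0001 -0.0001] F [ 0.6  0.7 -0.8] gap15.2
dx mm -0.22 dy -0.40 dz 0.84 | units -0.0043 -0.0080 0.0168 roll -0.018
top 139 al [110.7 190.5] across at 0: -1.65 slope -0.15deg | top z at 0 106.9 slope -0.43deg
side 6 al [ 20.6 102.9] across at 0: -7.26 slope 5.79deg | top z at 0 106.3 slope -0.14deg
```

View pics/d2.png

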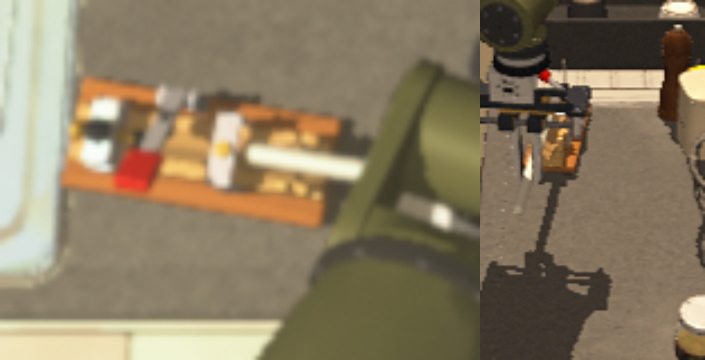

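```bash
python3 - <<'E'
from h import *
K,R,t=cam("top"); C=-R.T@t
z=np.load("pics/top2.npz"); im,d=z["im"],z["d"]; P=cloud("top",d)
g=arm.read_state()["tcp_pos"]; a=np.radians(80.63); u=np.array([np.cos(a),np.sin(a)]); w=np.array([u[1],-u[0]])
def onplane(uv,h):
    r=np.c_[(uv-K[[0,1],[2,2]])/K[[0,1],[0,1]],np.ones(len(uv))]@R; return C+r*((h-C[2])/r[:,2])[:,None]
v,uu=np.mgrid[:420,:560]; uv=np.c_[uu.ravel(),v.ravel()].astype(float)
Q=onplane(uv,g[2]+5)[:,:2]-g[:2]; al=(Q@u).reshape(420,560); ac=(Q@w).reshape(420,560)
m=(abs(ac)<16)&(al>112)&(al<185)
S=im.astype(int); sat=S.max(2)-S.min(2)
for lo in range(-15,16,2):
    k=m&(ac>=lo)&(ac<lo+2); print(lo+1,k.sum(),S[k].mean(0).round(),np.median(P[...,2][k]).round(0))
tip=(abs(ac)<5)&(al>170)&(al<215)
for lo in range(170,215,3):
    k=tip&(al>=lo)&(al<lo+3); print(lo+1.5,S[k].mean(0).round(),np.median(P[...,2][k]).round(0))
E
```

```text
-14 16 [140. 110.  69.] 39.0
-12 21 [137. 112.  75.] 37.0
-10 17 [163. 142. 107.] 103.0
-8 16 [205. 189. 151.] 104.0
-6 22 [232. 224. 189.] 107.0
-4 17 [244. 245. 221.] 106.0
-2 16 [248. 250. 231.] 110.0
0 17 [246. 247. 227.] 106.0
2 21 [240. 237. 206.] 105.0
4 17 [219. 208. 170.] 105.0
6 16 [194. 174. 136.] 43.0
8 22 [156. 132.  95.] 40.0
10 17 [148. 119.  77.] 46.0
12 16 [156. 126.  78.] 43.0
14 17 [153. 122.  76.] 44.0
16 12 [159. 127.  79.] 42.0
171.5 [241. 240. 212.] 105.0
174.5 [242. 240. 215.] 104.0
177.5 [243. 241. 218.] 106.0
180.5 [244. 243. 220.] 103.0
183.5 [236. 232. 205.] 103.0
186.5 [239. 236. 210.] 107.0
189.5 [235. 231. 203.] 102.0
192.5 [219. 211. 174.] 107.0
195.5 [156. 132.  94.] 40.0
198.5 [156. 124.  83.] 37.0
201.5 [188. 160. 128.] 44.0
204.5 [198. 175. 140.] 76.0
207.5 [220. 185. 116.] 74.0
210.5 [241. 203. 106.] 83.0
213.5 [244. 212. 120.] 79.0
```

Emit:
{"name": "servo_tool", "arguments": {
  "steps": [
    {"dx": 0,"dy": 0.022,"dz": 0.1,"roll": -0.03},
    {"dx": 0,"dy": 0,"dz": 0.2,"roll": 0},
    {"dx": 0,"dy": 0,"dz": 0.3,"roll": 0},
    {"dx": 0,"dy": 0,"dz": 0.2,"roll": 0},
    {"dx": 0,"dy": 0,"dz": 0.15,"roll": 0},
    {"dx": 0,"dy": 0,"dz": 0.1,"roll": 0},
    {"dx": 0,"dy": 0,"dz": 0.02,"roll": 0},
    {"dx": 0,"dy": 0,"dz": 0,"roll": 0}
  ]
}}

```text
time: 11.18
tcp_pos: [473.5, -128.1, 42.6]
ee_rot: [0.0, 0.761, 0.648, 0.0]
force: [-0.1, -0.3, -1.5]
finger_gap: 15.0
gripper_force: 40.0
```

```bash
cat > st.py <<'E'
from h import *
s=arm.read_state(); a=np.radians(80.75); u=np.array([np.cos(a),np.sin(a)]); w=np.array([u[1],-u[0]])
f=s["force"]; T=s["ft_torque"]; p=s["tcp_pos"]-[513,113.7,0]
print("t%.2f block x %.2f, side(+w) %.2f, z %.2f | F along %.2f side %.2f z %.2f T %s gap %.1f"%(s["time"],p[:2]@u,p[:2]@w,p[2],f[:2]@u,f[:2]@w,f[2],np.round(T,2),s["finger_gap"]))
E
python3 st.py
```

```text
t11.18 block x -245.02, side(+w) -0.13, z 42.63 | F along -0.34 side -0.09 z -1.54 T [-0.11  0.12 -0.05] gap 15.0
```

Emit:
{"name": "servo_tool", "arguments": {
  "steps": [
    {"dx": 0,"dy": 0,"dz": 0.02,"roll": 0},
    {"dx": 0,"dy": 0,"dz": 0.02,"roll": 0},
    {"dx": 0,"dy": 0,"dz": 0.01,"roll": 0},
    {"dx": 0,"dy": 0,"dz": 0.01,"roll": 0},
    {"dx": 0,"dy": 0,"dz": 0,"roll": 0}
  ]
}}

```text
time: 11.8
tcp_pos: [473.4, -128.1, 39.5]
ee_rot: [0.0, 0.761, 0.648, -0.0]
force: [-0.2, 0.5, -0.4]
finger_gap: 14.9
gripper_force: 40.0
```

```bash
python3 st.py
```

```text
t11.80 block x -245.02, side(+w) -0.24, z 39.45 | F along 0.42 side -0.25 z -0.37 T [-0.16  0.01 -0.03] gap 14.9
```

Emit:
{"name": "servo_tool", "arguments": {
  "steps": [
    {"dx": 0,"dy": 0,"dz": 0.01,"roll": 0},
    {"dx": 0,"dy": 0,"dz": 0.01,"roll": 0},
    {"dx": 0,"dy": 0,"dz": 0,"roll": 0},
    {"dx": 0,"dy": 0,"dz": 0,"roll": 0}
  ]
}}

```text
time: 12.3
tcp_pos: [473.4, -128.1, 38.5]
ee_rot: [0.0, 0.761, 0.648, 0.0]
force: [0.3, -0.3, -0.5]
finger_gap: 14.9
gripper_force: 40.0
```

```bash
python3 st.py; python3 -c "
from h import *
shot('top','top3')
a=cv2.imread('pics/top3.png')[225:285,130:215]
cv2.imwrite('pics/d3.png',cv2.resize(a,None,fx=8,fy=8,interpolation=cv2.INTER_CUBIC))"
```

```text
t12.30 block x -245.00, side(+w) -0.22, z 38.50 | F along -0.25 side 0.32 z -0.48 T [-0.02  0.09 -0.03] gap 14.9
```

View pics/d3.png

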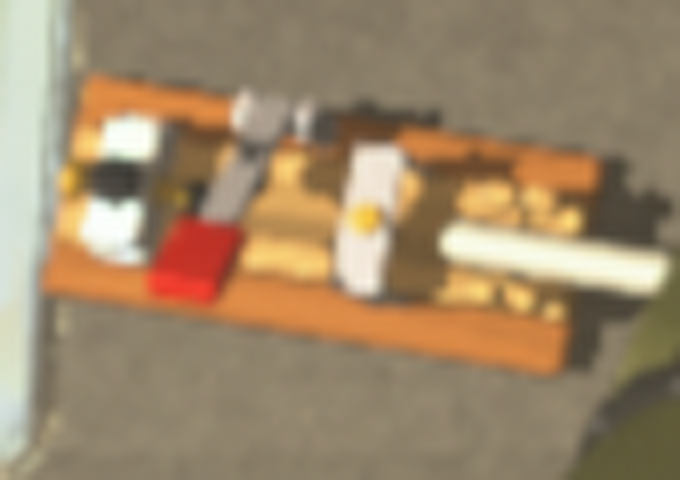

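The dowel tip is at crop (445,240), just behind the bridge and between the guide posts. It lines up with the groove once parallax is allowed for. I'll keep lowering until there is contact.

Emit:
{"name": "servo_tool", "arguments": {
  "steps": [
    {"dx": 0,"dy": 0,"dz": 0.01,"roll": 0},
    {"dx": 0,"dy": 0,"dz": 0.01,"roll": 0},
    {"dx": 0,"dy": 0,"dz": 0,"roll": 0}
  ]
}}

```text
time: 12.72
tcp_pos: [473.3, -128.1, 37.4]
ee_rot: [-0.0, 0.761, 0.648, -0.0]
force: [0.4, -0.7, -0.6]
finger_gap: 14.6
gripper_force: 40.0
```

```bash
python3 st.py
```

```text
t12.72 block x -245.01, side(+w) -0.28, z 37.42 | F along -0.58 side 0.55 z -0.63 T [-0.05  0.02 -0.04] gap 14.6
```

Emit:
{"name": "servo_tool", "arguments": {
  "steps": [
    {"dx": 0,"dy": 0,"dz": 0.01,"roll": 0},
    {"dx": 0,"dy": 0,"dz": 0.01,"roll": 0},
    {"dx": 0,"dy": 0,"dz": 0,"roll": 0}
  ]
}}

```text
time: 13.1
tcp_pos: [473.4, -128.1, 36.4]
ee_rot: [-0.0, 0.761, 0.648, -0.0]
force: [-0.1, -0.3, -0.5]
finger_gap: 15.0
gripper_force: 40.0
```

```bash
python3 st.py
```

```text
t13.10 block x -245.00, side(+w) -0.26, z 36.42 | F along -0.31 side -0.04 z -0.52 T [ 0.01 -0.02 -0.09] gap 15.0
```

```bash
cat > ht.py <<'E'
from h import *
import sys
g=arm.read_state()["tcp_pos"]; a=np.radians(80.7); u=np.array([np.cos(a),np.sin(a)]); w=np.array([u[1],-u[0]])
for c in("top","side"):
    im,d=shot(c,c+sys.argv[1]); P=cloud(c,d); Q=P[...,:2]-g[:2]; al=Q@u; ac=Q@w
    m0=(abs(ac)<10)&(im.min(2)>140)&(P[...,2]>20)&(P[...,2]<75)
    for lo in range(-100,200,30):
        k=m0&(al>lo)&(al<lo+30)
        if k.sum()>5: print(c,lo,k.sum(),"z75 %.1f ac %.1f"%(np.percentile(P[...,2][k],75),ac[k].mean()))
E
python3 ht.py 4
```

```text
top 110 47 z75 52.3 ac -2.1
top 140 51 z75 51.4 ac -2.2
top 170 36 z75 52.9 ac -1.5
side -10 16 z75 49.3 ac -2.3
```

The tip is seated: its top is at 52 mm, as expected. The gripper end is about 2.5 mm low because the dowel has pivoted slightly in the grip. I'll raise the gripper with a light grip so the dowel levels into the groove, then grip firmly again.

Emit:
{"name": "servo_tool", "arguments": {
  "steps": [
    {"dx": 0,"dy": 0,"dz": 0,"roll": 0},
    {"dx": 0,"dy": 0,"dz": -0.02,"roll": 0},
    {"dx": 0,"dy": 0,"dz": -0.02,"roll": 0},
    {"dx": 0,"dy": 0,"dz": -0.01,"roll": 0},
    {"dx": 0,"dy": 0,"dz": 0,"roll": 0},
    {"dx": 0,"dy": 0,"dz": 0,"roll": 0}
  ],
  "grip": 1,
  "force": 4
}}

```text
time: 13.95
tcp_pos: [473.4, -128.1, 38.9]
ee_rot: [-0.0, 0.761, 0.648, -0.0]
force: [0.9, 0.1, -0.8]
finger_gap: 15.9
gripper_force: 4.0
```

Emit:
{"name": "servo_tool", "arguments": {
  "steps": [
    {"dx": 0,"dy": 0,"dz": 0,"roll": 0},
    {"dx": 0,"dy": 0,"dz": 0,"roll": 0}
  ],
  "grip": 1,
  "force": 40
}}

```text
time: 14.2
tcp_pos: [473.3, -128.1, 38.9]
ee_rot: [-0.0, 0.761, 0.648, -0.0]
force: [-0.9, 0.5, -0.5]
finger_gap: 14.9
gripper_force: 40.0
```

```bash
python3 ht.py 5; python3 st.py
```

```text
top 110 43 z75 53.8 ac -1.7
top 140 50 z75 50.6 ac -2.0
top 170 35 z75 51.9 ac -1.5
side -10 13 z75 51.7 ac -2.6
t14.30 block x -244.98, side(+w) -0.28, z 38.94 | F along 0.51 side 0.07 z -0.83 T [-0.12  0.04  0.  ] gap 15.1
```

The dowel is level in the groove. Now I'll slide it under the ball.

Emit:
{"name": "servo_tool", "arguments": {
  "steps": [
    {"dx": 0.05,"dy": 0,"dz": 0,"roll": 0},
    {"dx": 0.05,"dy": 0,"dz": 0,"roll": 0},
    {"dx": 0.05,"dy": 0,"dz": 0,"roll": 0},
    {"dx": 0.05,"dy": 0,"dz": 0,"roll": 0},
    {"dx": 0.05,"dy": 0,"dz": 0,"roll": 0},
    {"dx": 0.05,"dy": 0,"dz": 0,"roll": 0},
    {"dx": 0.05,"dy": 0,"dz": 0,"roll": 0},
    {"dx": 0.05,"dy": 0,"dz": 0,"roll": 0},
    {"dx": 0.05,"dy": 0,"dz": 0,"roll": 0},
    {"dx": 0.05,"dy": 0,"dz": 0,"roll": 0}
  ]
}}

```text
time: 15.55
tcp_pos: [477.4, -103.5, 39.0]
ee_rot: [0.0, 0.761, 0.648, -0.0]
force: [-0.6, -3.5, -1.1]
finger_gap: 15.2
gripper_force: 40.0
```

```bash
python3 st.py
```

```text
t15.55 block x -220.10, side(+w) -0.18, z 39.01 | F along -3.59 side 0.01 z -1.14 T [-0.9   0.12  0.01] gap 15.2
```

Emit:
{"name": "servo_tool", "arguments": {
  "steps": [
    {"dx": 0.05,"dy": 0,"dz": 0,"roll": 0},
    {"dx": 0.06,"dy": 0,"dz": 0,"roll": 0},
    {"dx": 0.06,"dy": 0,"dz": 0,"roll": 0},
    {"dx": 0.06,"dy": 0,"dz": 0,"roll": 0},
    {"dx": 0.06,"dy": 0,"dz": 0,"roll": 0},
    {"dx": 0.06,"dy": 0,"dz": 0,"roll": 0},
    {"dx": 0.06,"dy": 0,"dz": 0,"roll": 0},
    {"dx": 0.06,"dy": 0,"dz": 0,"roll": 0}
  ]
}}

```text
time: 16.55
tcp_pos: [481.2, -80.0, 39.0]
ee_rot: [0.0, 0.761, 0.648, 0.0]
force: [-0.1, -3.8, -0.0]
finger_gap: 14.6
gripper_force: 40.0
```

```bash
python3 st.py
```

```text
t16.55 block x -196.31, side(+w) -0.27, z 38.96 | F along -3.72 side 0.53 z -0.02 T [-0.88 -0.02 -0.07] gap 14.6
```

The drag is about 3.7 N, so the ball is riding on the dowel. I'll carry on with smaller steps.

Emit:
{"name": "servo_tool", "arguments": {
  "steps": [
    {"dx": 0.05,"dy": 0,"dz": 0,"roll": 0},
    {"dx": 0.05,"dy": 0,"dz": 0,"roll": 0},
    {"dx": 0.05,"dy": 0,"dz": 0,"roll": 0},
    {"dx": 0.05,"dy": 0,"dz": 0,"roll": 0},
    {"dx": 0.05,"dy": 0,"dz": 0,"roll": 0},
    {"dx": 0.05,"dy": 0,"dz": 0,"roll": 0},
    {"dx": 0.05,"dy": 0,"dz": 0,"roll": 0},
    {"dx": 0.04,"dy": 0,"dz": 0,"roll": 0},
    {"dx": 0.03,"dy": 0,"dz": 0,"roll": 0},
    {"dx": 0.02,"dy": 0,"dz": 0,"roll": 0}
  ]
}}

```text
time: 17.8
tcp_pos: [484.7, -58.4, 39.0]
ee_rot: [0.0, 0.761, 0.648, 0.0]
force: [0.9, -2.9, 0.8]
finger_gap: 14.9
gripper_force: 40.0
```

```bash
python3 st.py; python3 - <<'E'
from h import *
im,d=shot("top","top6")
a=im[228:278,132:192]; cv2.imwrite("pics/d6.png",cv2.resize(a,None,fx=11,fy=11,interpolation=cv2.INTER_CUBIC)[:,:,::-1])
E
```

```text
t17.80 block x -174.43, side(+w) -0.30, z 38.97 | F along -2.68 side 1.33 z 0.75 T [-0.93 -0.13 -0.04] gap 14.9
```

View pics/d6.png

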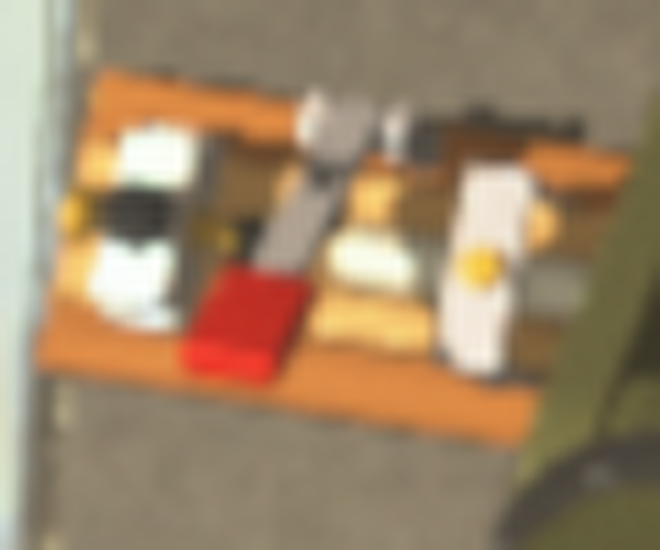

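The tip is at about crop (330,250) and the buffer's dark end at about (245,235), so roughly 20 mm remain. I'll approach slowly.

Emit:
{"name": "servo_tool", "arguments": {
  "steps": [
    {"dx": 0.03,"dy": 0,"dz": 0,"roll": 0},
    {"dx": 0.03,"dy": 0,"dz": 0,"roll": 0},
    {"dx": 0.03,"dy": 0,"dz": 0,"roll": 0},
    {"dx": 0.03,"dy": 0,"dz": 0,"roll": 0},
    {"dx": 0.03,"dy": 0,"dz": 0,"roll": 0},
    {"dx": 0.03,"dy": 0,"dz": 0,"roll": 0},
    {"dx": 0.03,"dy": 0,"dz": 0,"roll": 0}
  ]
}}

```text
time: 18.73
tcp_pos: [486.3, -48.0, 39.0]
ee_rot: [0.0, 0.761, 0.648, 0.0]
force: [1.6, -4.1, -0.5]
finger_gap: 14.4
gripper_force: 40.0
```

```bash
python3 st.py
```

```text
t18.73 block x -163.91, side(+w) -0.33, z 38.96 | F along -3.81 side 2.26 z -0.47 T [-0.89 -0.17 -0.08] gap 14.4
```

Emit:
{"name": "servo_tool", "arguments": {
  "steps": [
    {"dx": 0.02,"dy": 0,"dz": 0,"roll": 0},
    {"dx": 0.02,"dy": 0,"dz": 0,"roll": 0},
    {"dx": 0.02,"dy": 0,"dz": 0,"roll": 0}
  ]
}}

```text
time: 19.1
tcp_pos: [486.8, -45.1, 38.9]
ee_rot: [0.0, 0.761, 0.648, 0.0]
force: [0.6, -5.0, 0.8]
finger_gap: 15.0
gripper_force: 40.0
```

```bash
python3 st.py
```

```text
t19.10 block x -160.94, side(+w) -0.33, z 38.94 | F along -4.81 side 1.38 z 0.78 T [-0.93 -0.19 -0.02] gap 15.0
```

Emit:
{"name": "servo_tool", "arguments": {
  "steps": [
    {"dx": 0.02,"dy": 0.006,"dz": 0,"roll": 0},
    {"dx": 0.02,"dy": 0.004,"dz": 0,"roll": 0},
    {"dx": 0.02,"dy": 0,"dz": 0,"roll": 0}
  ]
}}

```text
time: 19.48
tcp_pos: [487.6, -42.2, 38.9]
ee_rot: [-0.0, 0.761, 0.648, -0.0]
force: [0.2, -4.3, 0.6]
finger_gap: 14.6
gripper_force: 40.0
```

```bash
python3 st.py
```

```text
t19.48 block x -157.93, side(+w) 0.02, z 38.88 | F along -4.21 side 0.92 z 0.60 T [-0.88 -0.09  0.04] gap 14.6
```

Emit:
{"name": "servo_tool", "arguments": {
  "steps": [
    {"dx": 0.02,"dy": 0,"dz": 0,"roll": 0},
    {"dx": 0.02,"dy": 0,"dz": 0,"roll": 0}
  ]
}}

```text
time: 19.73
tcp_pos: [488.0, -40.2, 38.9]
ee_rot: [-0.0, 0.761, 0.648, -0.0]
force: [0.4, -3.8, -0.2]
finger_gap: 14.9
gripper_force: 40.0
```

```bash
python3 st.py
```

```text
t19.73 block x -155.92, side(+w) 0.10, z 38.94 | F along -3.72 side 0.98 z -0.24 T [-0.86 -0.04  0.  ] gap 14.9
```

Emit:
{"name": "servo_tool", "arguments": {
  "steps": [
    {"dx": 0.02,"dy": 0,"dz": 0,"roll": 0},
    {"dx": 0.02,"dy": 0,"dz": 0,"roll": 0}
  ]
}}

```text
time: 19.98
tcp_pos: [488.3, -38.5, 38.9]
ee_rot: [0.0, 0.761, 0.648, -0.0]
force: [-0.6, -7.3, 0.2]
finger_gap: 14.7
gripper_force: 40.0
```

```bash
python3 st.py
```

```text
t19.98 block x -154.19, side(+w) 0.12, z 38.95 | F along -7.29 side 0.61 z 0.18 T [-1.48  0.18 -0.01] gap 14.7
```

Emit:
{"name": "servo_tool", "arguments": {
  "steps": [
    {"dx": 0.02,"dy": 0,"dz": 0,"roll": 0},
    {"dx": 0.01,"dy": 0,"dz": 0,"roll": 0}
  ]
}}

```text
time: 20.23
tcp_pos: [488.5, -37.3, 38.9]
ee_rot: [0.0, 0.761, 0.648, -0.0]
force: [-0.1, -9.4, 0.0]
finger_gap: 14.9
gripper_force: 40.0
```

```bash
python3 st.py
```

```text
t20.23 block x -152.98, side(+w) 0.07, z 38.90 | F along -9.26 side 1.45 z 0.04 T [-2.    0.18  0.01] gap 14.9
```

The torque rise matches about 4.8 N on the buffer, roughly 1.9 mm pressed in. I'll hold there, then release.

Emit:
{"name": "servo_tool", "arguments": {
  "steps": [
    {"dx": 0,"dy": 0,"dz": 0,"roll": 0},
    {"dx": 0,"dy": 0,"dz": 0,"roll": 0},
    {"dx": 0,"dy": 0,"dz": 0,"roll": 0},
    {"dx": 0,"dy": 0,"dz": 0,"roll": 0}
  ]
}}

```text
time: 20.72
tcp_pos: [488.5, -37.3, 38.9]
ee_rot: [0.0, 0.761, 0.648, -0.0]
force: [-0.6, -8.3, -0.1]
finger_gap: 15.0
gripper_force: 40.0
```

```bash
python3 st.py
```

```text
t20.73 block x -152.98, side(+w) 0.10, z 38.92 | F along -8.29 side 0.76 z -0.09 T [-1.74  0.16 -0.02] gap 15.0
```

Emit:
{"name": "servo_tool", "arguments": {
  "steps": [
    {"dx": 0,"dy": 0,"dz": 0,"roll": 0},
    {"dx": 0,"dy": 0,"dz": 0,"roll": 0},
    {"dx": 0,"dy": 0,"dz": 0,"roll": 0},
    {"dx": 0,"dy": 0,"dz": 0,"roll": 0},
    {"dx": 0,"dy": 0,"dz": -0.1,"roll": 0},
    {"dx": 0,"dy": 0,"dz": -0.4,"roll": 0},
    {"dx": 0,"dy": 0,"dz": -0.85,"roll": 0},
    {"dx": 0,"dy": 0,"dz": -0.85,"roll": 0},
    {"dx": 0,"dy": 0,"dz": -0.84,"roll": 0}
  ],
  "grip": -0.4,
  "force": 40
}}

```text
time: 21.85
tcp_pos: [488.4, -36.8, 192.8]
ee_rot: [0.0, 0.761, 0.648, 0.0]
force: [0.4, 0.4, -0.3]
finger_gap: 65.5
gripper_force: 0.0
```

```bash
python3 st.py; python3 - <<'E'
from h import *
im,d=shot("side","side7"); im2,d2=shot("top","top7")
for n,i,dd in(("side",im,d),("top",im2,d2)):
    P=cloud(n,dd); S=i.astype(int); m=(S[...,0]>120)&(S[...,1]<60)&(S[...,2]<60)&(abs(P[...,0]-490)<60)&(abs(P[...,1]-130)<50)&(P[...,2]>20)
    print(n,m.sum(), P[m].mean(0).round(1) if m.any() else '', P[m].min(0).round() if m.any() else '',P[m].max(0).round() if m.any() else '')
a=np.radians(80.75);u=np.array([np.cos(a),np.sin(a)]);w=np.array([u[1],-u[0]])
c=[513,113.7]+15*u; print("paddle x line:",c, "closed paddle", c-55*w, "raised .75", c-25*w)
a=im[120:220,200:290]; cv2.imwrite("pics/e7.png",cv2.resize(a,None,fx=6,fy=6,interpolation=cv2.INTER_CUBIC)[:,:,::-1])
E
```

```text
t21.85 block x -152.48, side(+w) -0.06, z 192.78 | F along 0.45 side 0.28 z -0.26 T [-0.05  0.06  0.03] gap 65.5
side 41 [486.2 125.7 126.2] [474. 114. 111.] [499. 142. 139.]
top 48 [488.4 135.8 123.7] [475. 127.  28.] [512. 162. 139.]
paddle x line: [515.41113848 128.5049455 ] closed paddle [461.12633832 137.34578661] raised .75 [490.73622932 132.52350964]
```

View pics/e7.png

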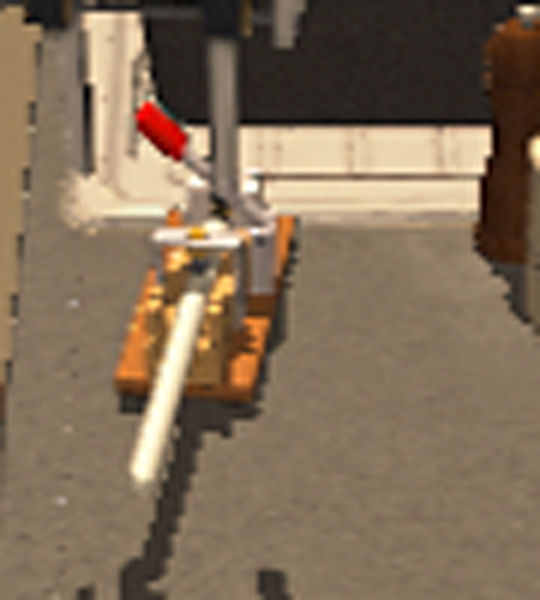

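The dowel lies in the groove with its rear sticking out at crop (145,470). The red paddle is raised at crop (165,130), an angle of about 0.75 rad. I'll shut the fingers and move above the paddle.

Emit:
{"name": "servo_tool", "arguments": {
  "steps": [
    {"dx": 0.5,"dy": -0.1,"dz": 0,"roll": 0},
    {"dx": 0.9,"dy": -0.1,"dz": 0,"roll": 0},
    {"dx": 0.9,"dy": -0.1,"dz": 0,"roll": 0},
    {"dx": 0.7,"dy": -0.1,"dz": 0,"roll": 0},
    {"dx": 0.35,"dy": -0.08,"dz": 0,"roll": 0},
    {"dx": 0,"dy": 0,"dz": 0.2,"roll": 0},
    {"dx": 0,"dy": 0,"dz": 0.3,"roll": 0},
    {"dx": 0,"dy": 0,"dz": 0.1,"roll": 0}
  ],
  "grip": 1,
  "force": 10
}}

```text
time: 22.95
tcp_pos: [491.2, 131.3, 159.3]
ee_rot: [-0.0, 0.762, 0.648, -0.001]
force: [-0.3, 0.1, 0.7]
finger_gap: 0.4
gripper_force: 0.0
```

```bash
python3 st.py
```

```text
t22.95 block x 13.85, side(+w) -24.31, z 159.35 | F along -0.00 side -0.32 z 0.67 T [-0.03  0.12  0.01] gap 0.4
```

Emit:
{"name": "servo_tool", "arguments": {
  "steps": [
    {"dx": 0,"dy": 0,"dz": 0.2,"roll": 0},
    {"dx": 0,"dy": 0,"dz": 0.2,"roll": 0},
    {"dx": 0,"dy": -0.02,"dz": 0.2,"roll": 0},
    {"dx": 0,"dy": -0.1,"dz": 0.2,"roll": 0},
    {"dx": 0,"dy": -0.14,"dz": 0.2,"roll": 0},
    {"dx": 0,"dy": -0.14,"dz": 0.2,"roll": 0}
  ]
}}

```text
time: 23.7
tcp_pos: [471.5, 135.7, 100.4]
ee_rot: [0.0, 0.761, 0.648, 0.0]
force: [0.4, -0.6, 0.8]
finger_gap: 0.3
gripper_force: 0.7
```

```bash
python3 st.py
```

```text
t23.70 block x 15.00, side(+w) -44.47, z 100.38 | F along -0.49 side 0.50 z 0.82 T [-0.13 -0.15 -0.01] gap 0.3
```

```bash
cat > pad.py <<'E'
from h import *
a=np.radians(80.75);u=np.array([np.cos(a),np.sin(a)]);w=np.array([u[1],-u[0]])
for n in("side","top"):
    i,dd=arm.get_image(n); P=cloud(n,dd); S=i.astype(int); m=(S[...,0]>100)&(S[...,1]<60)&(S[...,2]<60)&(abs(P[...,0]-480)<80)&(abs(P[...,1]-130)<40)&(P[...,2]>40)&(P[...,2]<160)
    Q=P[m]; print(n,m.sum(),"block y,z", np.c_[-(Q[:,:2]-[511.2,113.7])@w,Q[:,2]].mean(0).round(1) if len(Q) else '')
E
python3 pad.py; python3 st.py
```

```text
side 27 block y,z [44.  97.1]
top 16 block y,z [45.6 96.5]
t23.80 block x 14.82, side(+w) -45.28, z 99.80 | F along 0.09 side 0.72 z -0.66 T [-0.04  0.03  0.05] gap 0.4
```

The paddle is following the fingers down, from about 126 mm to 97 mm. I'll continue.

Emit:
{"name": "servo_tool", "arguments": {
  "steps": [
    {"dx": 0,"dy": -0.08,"dz": 0.2,"roll": 0},
    {"dx": 0,"dy": -0.06,"dz": 0.16,"roll": 0},
    {"dx": 0,"dy": -0.03,"dz": 0.12,"roll": 0},
    {"dx": 0,"dy": -0.02,"dz": 0.06,"roll": 0},
    {"dx": 0,"dy": 0,"dz": 0.02,"roll": 0}
  ]
}}

```text
time: 24.42
tcp_pos: [462.4, 137.0, 72.8]
ee_rot: [-0.0, 0.761, 0.648, -0.0]
force: [-0.0, 0.4, 1.6]
finger_gap: 0.5
gripper_force: 0.6
```

```bash
python3 st.py
```

```text
t24.43 block x 14.89, side(+w) -53.69, z 72.77 | F along 0.37 side -0.09 z 1.64 T [-0.08  0.26 -0.02] gap 0.5
```

Emit:
{"name": "servo_tool", "arguments": {
  "steps": [
    {"dx": 0,"dy": 0,"dz": 0.02,"roll": 0},
    {"dx": 0,"dy": 0,"dz": 0.02,"roll": 0}
  ]
}}

```text
time: 24.68
tcp_pos: [462.6, 137.1, 71.0]
ee_rot: [-0.0, 0.761, 0.648, 0.0]
force: [-0.3, 0.7, 1.8]
finger_gap: 0.3
gripper_force: 0.7
```

```bash
python3 st.py
```

```text
t24.68 block x 14.96, side(+w) -53.54, z 70.99 | F along 0.63 side -0.41 z 1.81 T [0.01 0.25 0.05] gap 0.3
```

Emit:
{"name": "servo_tool", "arguments": {
  "steps": [
    {"dx": 0,"dy": 0,"dz": 0.02,"roll": 0},
    {"dx": 0,"dy": 0,"dz": 0.02,"roll": 0}
  ]
}}

```text
time: 24.92
tcp_pos: [462.6, 137.1, 68.9]
ee_rot: [0.0, 0.761, 0.648, 0.0]
force: [-1.0, -0.8, 1.2]
finger_gap: 0.4
gripper_force: 0.6
```

```bash
python3 st.py
```

```text
t24.93 block x 14.95, side(+w) -53.53, z 68.91 | F along -0.95 side -0.86 z 1.15 T [-0.03  0.2  -0.01] gap 0.4
```

Emit:
{"name": "servo_tool", "arguments": {
  "steps": [
    {"dx": 0,"dy": 0,"dz": 0.02,"roll": 0},
    {"dx": 0,"dy": 0,"dz": 0.01,"roll": 0}
  ]
}}

```text
time: 25.18
tcp_pos: [462.5, 137.1, 67.6]
ee_rot: [-0.0, 0.761, 0.648, -0.0]
force: [-5.4, 0.1, 7.9]
finger_gap: 0.6
gripper_force: 3.9
```

```bash
python3 st.py
```

```text
t25.18 block x 14.96, side(+w) -53.64, z 67.59 | F along -0.79 side -5.37 z 7.90 T [-0.09  0.96  0.01] gap 0.6
```

The foot is bearing on the dowel: Fz jumped to 7.9 N at z 67.6. I'll hold briefly, then lift off.

Emit:
{"name": "servo_tool", "arguments": {
  "steps": [
    {"dx": 0,"dy": 0,"dz": 0.005,"roll": 0},
    {"dx": 0,"dy": 0,"dz": 0,"roll": 0},
    {"dx": 0,"dy": 0,"dz": 0,"roll": 0},
    {"dx": 0,"dy": 0,"dz": 0,"roll": 0}
  ]
}}

```text
time: 25.68
tcp_pos: [462.4, 137.1, 67.5]
ee_rot: [-0.0, 0.761, 0.648, -0.0]
force: [-4.3, 0.5, 7.8]
finger_gap: 0.8
gripper_force: 3.6
```

Emit:
{"name": "servo_tool", "arguments": {
  "steps": [
    {"dx": 0,"dy": 0,"dz": -0.05,"roll": 0},
    {"dx": 0,"dy": 0,"dz": -0.3,"roll": 0},
    {"dx": 0,"dy": 0,"dz": -0.8,"roll": 0},
    {"dx": -0.6,"dy": 0,"dz": -0.8,"roll": 0},
    {"dx": -1,"dy": 0,"dz": 0,"roll": 0},
    {"dx": -1,"dy": 0,"dz": 0,"roll": 0},
    {"dx": -1,"dy": 0,"dz": 0,"roll": 0},
    {"dx": -1,"dy": 0,"dz": 0,"roll": 0},
    {"dx": -0.5,"dy": 0,"dz": 0,"roll": 0},
    {"dx": 0,"dy": 0,"dz": 0,"roll": 0}
  ]
}}

```text
time: 26.92
tcp_pos: [421.8, -115.8, 165.5]
ee_rot: [0.0, 0.762, 0.647, 0.0]
force: [-0.6, 0.2, 0.7]
finger_gap: 0.5
gripper_force: 0.0
```

```bash
python3 st.py; python3 pad.py; python3 - <<'E'
from h import *
im,d=shot("top","top8"); im2,_=shot("side","side8")
a=cv2.resize(im[225:285,130:215],(480,340),interpolation=cv2.INTER_CUBIC); b=cv2.resize(im2[130:220,205:275],(264,340),interpolation=cv2.INTER_CUBIC)
cv2.imwrite("pics/f8.png",np.hstack([a,b])[:,:,::-1])
E
```

```text
t26.93 block x -241.23, side(+w) -53.16, z 165.51 | F along 0.07 side -0.59 z 0.74 T [-0.07  0.09 -0.01] gap 0.5
side 43 block y,z [53.8 66.2]
top 0 block y,z
```

View pics/f8.png

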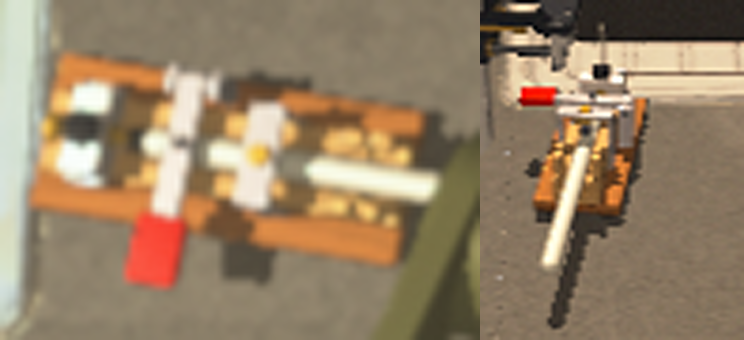

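The arm is level across the dowel with the paddle at (155,250), and the dowel's tip is against the buffer at about (140,142). The robot is clear of everything, so I'll hand in.

```bash
python3 -c "
from cell import arm
print(arm.job_done())"
```

```text
the job is handed in; nothing more can be done
None
```

I handed the job in at about 27 s, and no verdict came back: the dowel is in the groove with the buffer pressed in about 2 mm (about 4–5 N, estimated from the wrist torque), the clamp is down on it, and the robot is clear.

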